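# Index a tray of potatoes on the scribed line

## Task

Gently push the tray of potatoes squarely against the rail behind it and press it there for a moment with roughly 8 N on the rail, then slide it along the rail to the robot's left, kept against the rail, until its left edge meets the line scribed on the table; nothing stops it there, so do not run past. Standing on the line, give it the same light press against the rail once more, then leave it there, snug and on the line, without shoving hard or disturbing anything else.

Things in the scene. Friction and masses are not known exactly. Their poses are not given: they have to be found in the camera images.
- guide: fixed guide beyond the tray: a steel rail 20 mm thick, 30 high, along y from -450 to +110 mm, bolted to slotted feet behind it. Origin on the table where the scribed line meets the rail's nominal face; x points into the rail, away from the robot; z up. The rail is exactly parallel to y, but by its slots its face lies anywhere from x = -5 to +5 mm: find it by feel; it is rigid
- line_end (a point): near end of the scribed line, a straight dark line 2 mm wide on the table, square to the rail: in the guide's frame it is y = 0, from the rail back to this point at x = -250 mm. Level with the table: it stops nothing. Same axes as the guide
- tray: loose aluminium tray heaped with potato pieces, near the rail, right of the line: 140 mm (its x, to the rail) by 220 (its y, along it), walls upright, 25 high, heap to 35; too full and wide to grasp; 0.6 to 0.9 kg, friction on the table 3 to 7 N. Origin under its centre. Starts some 20 to 50 mm off the rail, left edge 80 to 140 mm short of the line, turned up to 0.12 rad from the rail
- tray_center (a point): centre of the tray, 13 mm above its underside; same axes as the tray
- tray_lead (a point): middle of the tray's left (leading, +y) outer edge, 13 mm up
- tray_corner_lead (a point): the tray's corner between the rail side (+x) and the leading edge (+y), 13 mm up
- tray_corner_trail (a point): the tray's corner between the rail side (+x) and the trailing edge (-y), 13 mm up
- done_tray: bystander: a second tray of potatoes, same make as the tray, 140 x 220 x 25 mm, well to the left of the line; origin under its centre
- spice_jar: bystander: a jar 54 mm in diameter and 85 mm high, left of the line and short of the rail; origin under its centre
- bowl: bystander: a steel bowl 100 mm in diameter, 45 mm high, behind the rail; origin under its centre
- spoon: bystander: a long steel spoon lying between the tray and the robot
- oil_bottle: bystander: an oil bottle 64 mm in diameter and 200 mm high, left of the end of the rail; origin under its centre
- scraper: bystander: a flat bench scraper, 125 x 150 x 16 mm, at the front left; origin at its middle
- tub: bystander: a white tub 90 mm in diameter and 80 mm high, at the front right; origin under its centre

How it is judged:
By the outcome, as a careful person would: the job done as asked, in the order asked, and still so for the second after the job is handed in, with the robot touching nothing.
It also fails if it takes over 72 s, if anything falls off the work surface, if the arm or the gripper's body presses on something with over 40 N, if the wrist force passes 120 N, or if a joint passes its speed limit or range.

## Robot

A 6-joint arm with a two-finger parallel gripper is mounted at the origin on the work surface. World frame = base frame: x ahead of the robot, y to its left, z up, the work surface at z = 0. Lengths are in mm, angles in rad, forces in N, time in s.
With the tool pointing down it reaches from about 350 to 975 mm from the base axis. Payload 7.1 kg.
Tool frame: the origin (TCP) lies at the very end of the fingers, on their centre line; the grasp point (between the pads) lies tcp_to_grasp behind it (tcp_to_grasp is the distance from the TCP to the grasp point, in mm); z points along the fingers, x is the direction in which the jaws open and shut, and the axes are right-handed (so a half turn about z gives the same grasp; the last joint's range is limited). The gripper opens to 88 mm and grips with 3 to 60 N. Pads are 20 mm wide; open, the fingers measure 115 mm over their backs; the gripper's body (75 mm by 178 mm) begins 61 mm behind the grasp point.
Start: joints at [-1.168, 0.423, 1.63, -0, 1.089, -0.019], TCP at [255.892, -570.196, 222.675] pointing down, gripper open.
Joint ranges: [-3, 3], [-0.9, 2.11], [0.09, 2.58], [-1.31, 4.45], [0.11, 2.69], [-2.54, 2.54]. Speed limits (rad/s): [2.39, 2.39, 3.01, 3.14, 3.14, 3.14].

## Interface

Orientations are given as a rotation vector (axis times angle).
In Python, from workcell import get_obs, get_image, close_job, recognise, mark_of, tcp_to_grasp gives the robot as it stands. The module is installed in compiled form; this text tells all that it offers.
- The arm moves only by the tool move_arm, never from a script. Its argument "motion" is a list of rows, each a list of 7 numbers: the shift along the world's x, y, z in mm, then the turn, a rotation vector about the world's x, y, z in rad, then the finger opening in mm, from 0 to 87.8. A call has 1 to 5 rows; each row is the pose to reach, as a shift and turn from the pose commanded when the call began; what a row does not reach only later rows make up. A row lasts 1/12 s, in which the tool goes at most 41.7 mm and 7.16 degrees, less where a joint would pass 70% of its speed; a pose out of reach is approached as far as the arm can. A call with a gripper value outside its range is refused whole. The fingers move at their own pace and stop on an object; the grip force is fixed at half the most. Time passes only in rows, so rows that repeat a pose let the fingers close. It gives the time, the measured TCP pose, the force and the opening at its end, in the units of the state.
- get_obs(): the state, without advancing time (a new reading comes with each control period).
- get_image(name): name is "scene" or "top" or "wrist"; returns a dict with "color" (480x640x3 uint8, red, green, blue), "mtx" (3x3 intrinsics, pixels), "camera_from_world" (4x4, takes a point from world to camera coordinates). Camera axes: x right, y up, looking along -z (the intrinsics and any distortion apply to the point x, -y, -z); pixel columns grow to the right and rows downward; lengths in mm; the calibration is good to about 2 mm. A picture is of the moment at which its call begins. There is no depth.
- close_job(): hands the job in, once; it reports no verdict.
Trained networks look in a picture, given as the dict that the camera call returned (one of the last four; its "shot" number tells which), for a name from the list of things; names that differ only in an ending like _2 or _b are one class to them, and where a whole thing is asked for, a point or a joint stands for the part that bears it (a point fixed in the world has none). Each returns a list of dicts, best first, with "p" (0 to 1); they miss things now and then, are a little off and sometimes report something else, mostly with a low value. They report only what shows in the picture. A call takes as long as a camera call.
- recognise(picture, label): "bbox" ([centre column, centre row, width, height] in pixels, round what is visible of it).
- mark_of(picture, label): "location" ([row, column] in pixels: a listed point, or the origin of a listed thing).
The state is a dict: "t": time; "qpos": joint angles; "qvel": joint speeds; "joint_torque": joint torques, N m; "ee_pos": TCP position; "orientation": TCP orientation; "ft_force": force on the tool from outside, world axes, zero at the start; "moment": the same for the moment, N m; "width": finger opening in mm.
Only numpy, scipy, OpenCV 4.12 (cv2) and the standard library are available. Lean on these libraries where they do the work, as an engineer would, in place of code of your own. Each camera call takes 0.05 s, during which the arm holds its last target. There are 200 camera calls.

## Working session

There is one attempt and no reset: what is moved stays moved. The work goes in short steps, Python scripts to look and compute and a tool call to move; the robot and the scene stay as the last step left them, time stands still between calls to the robot, and variables do not carry over. Pictures are saved under pics/ and viewed, about 8 in all and at most 12, crops included, and the job is handed in when it is done.

Besides the shell and the picture viewer there is one more tool, called after "Request:" by a JSON object that holds its "api" and its "payload". move_arm: Moves the arm, as the interface text tells. Its arguments: {"type":"object","properties":{"motion":{"type":"array"}},"required":["motion"]}

```bash
mkdir -p pics; cat > h.py <<'E'
import numpy as np, cv2
from workcell import *
def ray(im,r,c):
    K=np.array(im["mtx"]);T=np.array(im["camera_from_world"])
    d=np.linalg.solve(K,[c,r,1.]);d=np.array([d[0],-d[1],-d[2]])
    R=T[:3,:3];return -R.T@T[:3,3],R.T@d
def at(im,r,c,z):
    o,d=ray(im,r,c);return (o+d*(z-o[2])/d[2])[:2]
def px(im,p):
    T=np.array(im["camera_from_world"]);q=T[:3,:3]@np.array(p,float)+T[:3,3]
    u=np.array(im["mtx"])@[q[0],-q[1],-q[2]];return u[:2]/u[2]
H=dict(guide=0,line_end=0,tray=0,tray_center=13,tray_lead=13,tray_corner_lead=13,tray_corner_trail=13,done_tray=0,spice_jar=0,bowl=0,spoon=0,oil_bottle=0,scraper=8,tub=0)
def marks(im,names):
    for n in names:
        for m in mark_of(im,n)[:2]: print(n,round(m["p"],2),np.round(m["location"]),np.round(at(im,*m["location"],H[n]),1))
def save(im,f): cv2.imwrite("pics/"+f,im["color"][:,:,::-1])
E
python3 - <<'E'
from h import *
o=get_obs();print(o["t"],o["ee_pos"],o["orientation"],o["ft_force"],tcp_to_grasp,o["width"])
for n in("top","scene"):
    im=get_image(n);save(im,n+"0.png");print(n);marks(im,H if n=="top" else ["guide","line_end","tray_center","tray_lead","tray_corner_lead","tray_corner_trail"])
E
```

```text
0.0 [ 255.67291579 -569.70001867  221.9064519 ] [-2.63653726e+00  1.70675596e+00  1.99296173e-03] [-0.30866192  0.96254831  0.57534552] 18.700000000000003 88.06636254029691
top
guide 0.27 [333. 186.] [332.3 352.4]
tray 0.85 [237. 337.] [605.1 -54.4]
tray_center 0.98 [233. 341.] [612.1 -65.6]
tray_lead 0.59 [234. 299.] [607.3  52.5]
tray_lead 0.33 [238. 338.] [600.2 -55.6]
tray_corner_lead 0.71 [212. 303.] [672.6  42.3]
tray_corner_trail 0.75 [216. 375.] [ 663.9 -160.3]
tray_corner_trail 0.45 [231. 227.] [610.9 253.6]
done_tray 0.85 [271. 141.] [496.6 486.2]
spice_jar 0.64 [228. 226.] [622.5 259.4]
bowl 0.81 [174. 280.] [784.7 113.2]
spoon 0.82 [319. 277.] [373.4 105.8]
scraper 0.59 [335. 187.] [326.9 346.9]
tub 0.6 [325. 494.] [ 367.  -494.1]
scene
guide 0.59 [284. 464.] [326.7 346.1]
tray_center 0.69 [258. 288.] [610.2 -57. ]
tray_lead 0.81 [281. 317.] [608.9  59.9]
tray_corner_lead 0.8 [296. 293.] [690.5  49.6]
tray_corner_trail 0.94 [244. 249.] [ 655.5 -172.6]
tray_corner_trail 0.2 [328. 371.] [617.4 264.9]
```

View pics/top0.png

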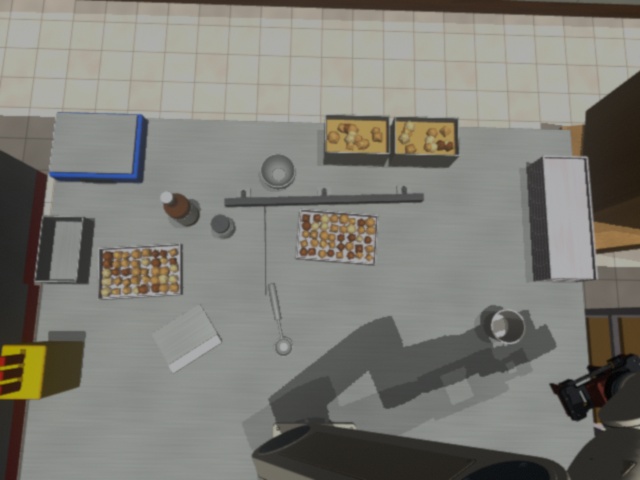

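View pics/scene0.png

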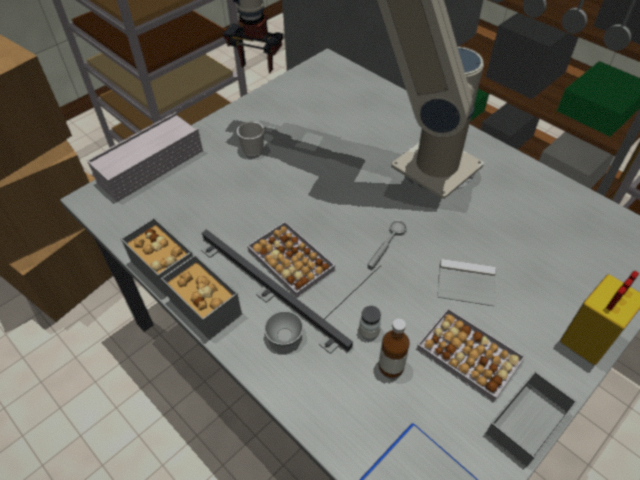

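The top view shows the rail from (225,202) to (424,197), the scribed line from (265,207) to (267,293), and the tray with corners near (303,210), (378,216), (375,265) and (297,260). Next I'll refine these sub-pixel.

```bash
python3 - <<'E'
from h import *
im=get_image("top");g=cv2.cvtColor(im["color"],cv2.COLOR_RGB2GRAY).astype(float)
# scribed line: darkest col per row
P=[]
for r in range(210,282,3):
    s=g[r-1:r+2,258:275].mean(0);w=np.clip(np.median(s)-s-4,0,None)
    if w.sum()>3:P.append((r,258+(w*np.arange(len(s))).sum()/w.sum()))
W=np.array([at(im,r,c,0) for r,c in P]);a,b=np.polyfit(W[:,0],W[:,1],1);res=W[:,1]-a*W[:,0]-b
print("line y=%.4f x+%.1f"%(a,b),"res",res.std(),len(P),"x",W[:,0].min(),W[:,0].max())
# rail edges per column
for c in range(232,420,20):
    s=g[188:212,c-1:c+2].mean(1);d=np.diff(s);print(c,188+d.argmin(),188+d.argmax(),np.round(at(im,188.5+d.argmin(),c,30),0),np.round(at(im,188.5+d.argmax(),c,0),0),s.astype(int))
cr=cv2.resize(im["color"][185:275,215:430],None,fx=3.7,fy=3.7,interpolation=cv2.INTER_CUBIC);cv2.imwrite("pics/c1.png",cr[:,:,::-1])
E
```

```text
line y=0.0465 x+120.6 res 0.2900202775607409 24 x 481.39254666632377 677.5540955263007
232 197 206 [704. 241.] [686. 245.] [138 139 138 137 136 137 137 136 135 126  96  82  81  82  82  80  71  57
  69 106 134 141 141 142]
252 196 206 [708. 185.] [687. 188.] [135 133 132 132 132 132 132 132 124 101  85  82  82  82  82  76  58  57
  87 125 136 138 139 140]
272 196 205 [710. 130.] [691. 132.] [108 119 121 126 136 138 138 137 127  95  80  80  80  80  79  71  57  69
 105 132 140 140 140 140]
292 195 205 [714.  74.] [693.  75.] [141 141 141 141 143 142 141 131 103  84  80  80  81  80  75  58  57  89
 130 141 142 142 143 140]
312 195 204 [715.  18.] [697.  18.] [138 137 137 139 139 139 138 128  99  82  80  81  82  80  71  57  68 105
 133 139 136 130 124 101]
332 194 204 [719. -38.] [698. -40.] [139 139 138 139 139 138 129 101  84  80  80  82  81  77  58  56  81 118
 137 140 139 138 140 132]
352 194 203 [721. -94.] [702. -97.] [137 137 137 137 136 135 127 104  85  81  81  81  80  71  57  69 105 132
 139 140 139 139 137 137]
372 193 203 [ 725. -150.] [ 704. -154.] [138 138 140 139 137 127 100  82  80  80  81  79  74  58  56  89 129 140
 141 141 141 140 140 139]
392 193 202 [ 726. -207.] [ 708. -212.] [140 141 142 142 139 130 102  83  79  80  80  79  72  56  69 106 134 141
 141 141 142 142 142 143]
412 192 202 [ 731. -264.] [ 709. -270.] [140 139 139 138 131 110  89  81  81  82  82  76  59  56  87 126 138 138
 138 139 140 140 140 141]
```

View pics/c1.png

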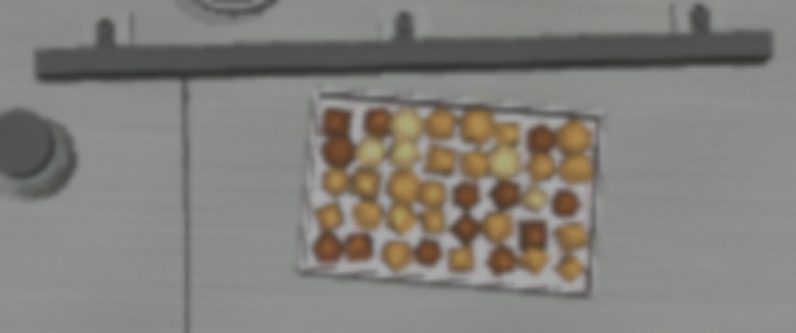

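Crop: the tray rim corners are at (315,95), (600,117), (588,294) and (300,272), and the scribed line meets the rail at about (185,78). Now I'll turn these into positions.

```bash
python3 - <<'E'
from h import *
from scipy.spatial.transform import Rotation as R
im=get_image("top")
C=np.array([at(im,185+(y+.5)/3.7-.5,215+(x+.5)/3.7-.5,25) for x,y in[(315,95),(600,117),(588,294),(300,272)]])
print(C.round(1),"centre",C.mean(0).round(1),"edge lengths",[np.linalg.norm(C[i]-C[i-1]).round(0) for i in range(4)])
e=C[0]-C[1];f=C[3]-C[2];print("tray yaw",np.arctan2(-e[0],e[1]),np.arctan2(-f[0],f[1]))
phi=np.arctan(.0465);X=np.array([np.cos(phi),np.sin(phi)]);Y=np.array([-X[1],X[0]])
print("corners guide-ish: along X",(C@X).round(1),"along Y",(C@Y).round(1),"line Y",(120.6*np.cos(phi)))
for z,r,c in[(0,206.7,252),(0,203.2,372)]: print(at(im,r,c,z)@X)
o=get_obs();M=R.from_rotvec(o["orientation"]).as_matrix();print(M.round(3),"tool x angle",np.arctan2(M[1,0],M[0,0]))
sc=get_image("scene");
for y in(0,110,-450):
    pass
marks(get_image("top"),["line_end","spoon","spice_jar","tray_lead","tray_corner_lead"])
# scene line
E
```

```text
[[ 673.    51.4]
 [ 660.8 -164.5]
 [ 525.9 -155.1]
 [ 538.1   59.2]] centre [599.5 -52.2] edge lengths [np.float64(135.0), np.float64(216.0), np.float64(135.0), np.float64(215.0)]
tray yaw -0.05615803343047819 -0.05702071433871993
corners guide-ish: along X [674.6 652.5 518.1 540.3] along Y [  20.1 -195.  -179.3   34.2] line Y 120.46982738630408
694.3626480592928
696.6807616621968
[[ 0.409 -0.912  0.   ]
 [-0.912 -0.409  0.   ]
 [-0.    -0.    -1.   ]] tool x angle -1.1489931641288
spoon 0.66 [318. 278.] [374.5 103.1]
spoon 0.47 [174. 277.] [786.3 121. ]
spice_jar 0.7 [231. 223.] [615.4 265.5]
tray_lead 0.59 [234. 298.] [608.4  53.7]
tray_lead 0.25 [270. 142.] [497.9 479.6]
tray_corner_lead 0.79 [212. 305.] [672.2  36.9]
tray_corner_lead 0.16 [319. 278.] [372.5 101.9]
```

Request:
{"api": "move_arm", "payload": {"motion": [[15,32,0,0,0,-0.03,87.8],[31,66,0,0,0,-0.06,87.8],[48,101,0,0,0,-0.09,87.8],[64,136,0,0,0,-0.12,87.8],[81,171,0,0,0,-0.15,87.8]]}}

```text
t: 1.97
ee_pos: [337.1, -397.7, 222.7]
orientation: [2.5, -1.903, 0.0]
ft_force: [0.3, -0.8, 0.2]
width: 88.1
```

Request:
{"api": "move_arm", "payload": {"motion": [[16,34,0,0,0,-0.03,87.8],[32,68,0,0,0,-0.06,87.8],[48,102,0,0,0,-0.09,87.8],[64,136,0,0,0,-0.12,87.8],[80,171,0,0,0,-0.15,87.8]]}}

```text
t: 2.38
ee_pos: [417.5, -226.7, 223.0]
orientation: [-2.35, 2.084, -0.001]
ft_force: [0.9, 0.5, 0.3]
width: 87.6
```

Request:
{"api": "move_arm", "payload": {"motion": [[16,34,0,0,0,-0.03,87.8],[32,68,-10,0,0,-0.06,87.8],[48,102,-30,0,0,-0.075,87.8],[64,136,-50,0,0,-0.075,87.8],[75,165,-70,0,0,-0.075,87.8]]}}

```text
t: 2.8
ee_pos: [493.4, -61.3, 152.6]
orientation: [-2.272, 2.167, -0.003]
ft_force: [-0.0, -0.1, 0.2]
width: 88.0
```

```bash
cat >> h.py <<'E'
phi=np.arctan(.0465);X=np.array([np.cos(phi),np.sin(phi)]);Y=np.array([-X[1],X[0]])
def st():
    from scipy.spatial.transform import Rotation as R
    o=get_obs();p=np.array(o["ee_pos"]);f=np.array(o["ft_force"]);M=R.from_rotvec(o["orientation"]).as_matrix()
    print("t%.2f"%o["t"],"p",p.round(1),"XY",(p[:2]@X).round(1),(p[:2]@Y).round(1),"F XYz",(f[:2]@X).round(2),(f[:2]@Y).round(2),f[2].round(2),"ang %.4f"%np.arctan2(M[1,0],M[0,0]),"tilt",M[:2,2].round(4),"w",round(o["width"],1))
E
python3 -c "
from h import *
st()"
```

```text
t2.80 p [493.4 -61.3 152.6] XY 490.0 -84.1 F XYz -0.04 -0.05 0.24 ang -1.5237 tilt [ 0.0025 -0.0003] w 88.0
```

Request:
{"api": "move_arm", "payload": {"motion": [[0,2,-38,0,0,0,87.8],[0,3,-76,0,0,0,87.8],[0,4,-110,0,0,0,87.8],[0,4,-132,0,0,0,87.8],[0,4,-142,0,0,0,87.8]]}}

```text
t: 3.22
ee_pos: [490.1, -58.7, 7.8]
orientation: [2.271, -2.167, -0.006]
ft_force: [0.9, -0.1, 0.2]
width: 87.8
```

```bash
python3 -c "
from h import *
st()
im=get_image('top');save(im,'t2.png')
c=cv2.resize(im['color'][180:310,215:430],None,fx=3.7,fy=3.7,interpolation=cv2.INTER_CUBIC);cv2.imwrite('pics/c2.png',c[:,:,::-1]);st()"
```

```text
t3.22 p [490.1 -58.7   7.8] XY 486.8 -81.4 F XYz 0.88 -0.14 0.23 ang -1.5235 tilt [-0.0044  0.0006] w 87.8
t3.27 p [490.  -58.8   7.7] XY 486.8 -81.5 F XYz -0.04 -0.15 -0.71 ang -1.5238 tilt [-0.0048  0.0007] w 87.8
```

View pics/c2.png

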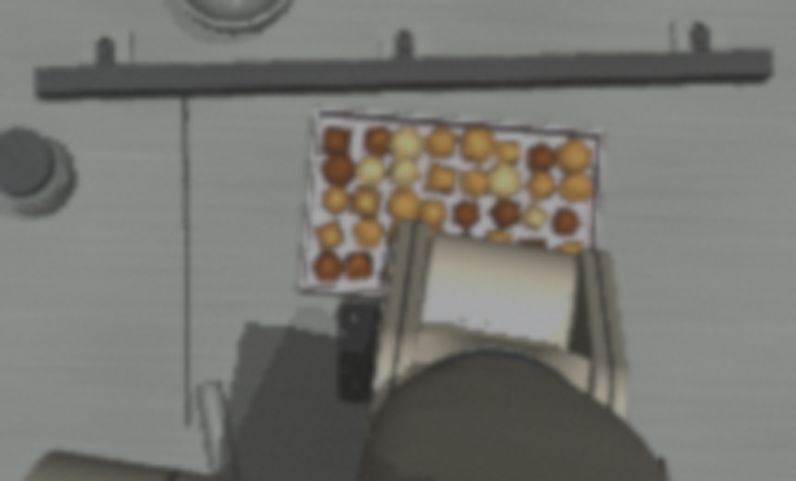

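View: the gripper sits square in front of the tray, with the left finger at about (360,350) clear of the tray, and the spoon is clear at (212,420). Next, a gentle push along the rail normal.

Request:
{"api": "move_arm", "payload": {"motion": [[4,0.2,0,0,0,0,87.8],[8,0.4,0,0,0,0,87.8],[12,0.6,0,0,0,0,87.8],[16,0.7,0,0,0,0,87.8],[19,0.9,0,0,0,0,87.8]]}}

```text
t: 3.68
ee_pos: [512.6, -58.5, 12.0]
orientation: [-2.271, 2.168, -0.004]
ft_force: [-0.7, 0.1, -0.1]
width: 88.3
```

Request:
{"api": "move_arm", "payload": {"motion": [[2.5,0.1,0,0,0,0,87.8],[5,0.2,0,0,0,0,87.8],[7.5,0.35,0,0,0,0,87.8],[10,0.5,0,0,0,0,87.8],[12.5,0.6,0,0,0,0,87.8]]}}

```text
t: 4.1
ee_pos: [522.0, -57.6, 10.4]
orientation: [2.271, -2.168, -0.004]
ft_force: [-5.0, -1.7, 2.7]
width: 88.0
```

```bash
python3 -c "
from h import *
st()"
```

```text
t4.10 p [522.  -57.6  10.4] XY 518.8 -81.8 F XYz -5.04 -1.51 2.7 ang -1.5244 tilt [-0.003   0.0003] w 88.0
```

Request:
{"api": "move_arm", "payload": {"motion": [[2,0.1,0,0,0,0,87.8],[4,0.2,0,0,0,0,87.8],[6,0.3,0,0,0,0,87.8],[8,0.4,0,0,0,0,87.8],[10,0.5,0,0,0,0,87.8]]}}

```text
t: 4.52
ee_pos: [533.6, -57.2, 10.5]
orientation: [-2.273, 2.169, 0.0]
ft_force: [-1.4, -1.3, -1.9]
width: 87.9
```

Request:
{"api": "move_arm", "payload": {"motion": [[1.5,0.1,0,0,0,0,87.8],[3,0.1,0,0,0,0,87.8],[4.5,0.2,0,0,0,0,87.8],[6,0.3,0,0,0,0,87.8],[7,0.3,0,0,0,0,87.8]]}}

```text
t: 4.93
ee_pos: [540.6, -56.9, 10.7]
orientation: [-2.273, 2.169, -0.0]
ft_force: [-1.2, -0.4, -0.6]
width: 87.6
```

```bash
python3 -c "
from h import *
st()"
```

```text
t4.93 p [540.6 -56.9  10.7] XY 537.4 -81.9 F XYz -1.2 -0.34 -0.65 ang -1.5239 tilt [0.0002 0.    ] w 87.6
```

Request:
{"api": "move_arm", "payload": {"motion": [[1,0.05,0,0,0,0,87.8],[2,0.1,0,0,0,0,87.8],[3,0.15,0,0,0,0,87.8]]}}

```text
t: 5.18
ee_pos: [543.4, -56.8, 10.7]
orientation: [2.273, -2.169, -0.0]
ft_force: [-2.9, -1.0, -1.4]
width: 87.8
```

```bash
python3 -c "
from h import *
st()"
```

```text
t5.18 p [543.4 -56.8  10.7] XY 540.2 -81.9 F XYz -2.91 -0.84 -1.39 ang -1.5240 tilt [-0.0001  0.    ] w 87.8
```

Request:
{"api": "move_arm", "payload": {"motion": [[1,0.05,0,0,0,0,87.8],[2,0.1,0,0,0,0,87.8],[3,0.15,0,0,0,0,87.8]]}}

```text
t: 5.43
ee_pos: [546.1, -56.5, 10.7]
orientation: [2.273, -2.168, -0.001]
ft_force: [-4.2, -0.5, 0.6]
width: 87.5
```

```bash
python3 -c "
from h import *
st()"
```

```text
t5.43 p [546.1 -56.5  10.7] XY 542.9 -81.8 F XYz -4.21 -0.33 0.57 ang -1.5237 tilt [-0.0008  0.0001] w 87.5
```

Request:
{"api": "move_arm", "payload": {"motion": [[0.7,0,0,0,0,0,87.8],[1.4,0.05,0,0,0,0,87.8]]}}

```text
t: 5.6
ee_pos: [547.6, -56.5, 10.7]
orientation: [2.273, -2.168, -0.001]
ft_force: [-4.4, -0.2, -0.0]
width: 87.6
```

Request:
{"api": "move_arm", "payload": {"motion": [[0.7,0,0,0,0,0,87.8],[1.4,0.05,0,0,0,0,87.8]]}}

```text
t: 5.77
ee_pos: [549.1, -56.4, 10.7]
orientation: [2.273, -2.169, -0.0]
ft_force: [-4.4, -0.0, 0.1]
width: 87.8
```

```bash
python3 -c "
from h import *
st()
im=get_image('top');save(im,'t3.png')
c=cv2.resize(im['color'][180:310,215:430],None,fx=3.7,fy=3.7,interpolation=cv2.INTER_CUBIC);cv2.imwrite('pics/c3.png',c[:,:,::-1]);st()"
```

```text
t5.77 p [549.1 -56.4  10.7] XY 545.9 -81.9 F XYz -4.41 0.17 0.07 ang -1.5239 tilt [-0.0003  0.    ] w 87.8
t5.82 p [549.4 -56.4  10.7] XY 546.2 -81.9 F XYz -2.66 -0.14 -0.95 ang -1.5238 tilt [0.0002 0.    ] w 87.9
```

View pics/c3.png

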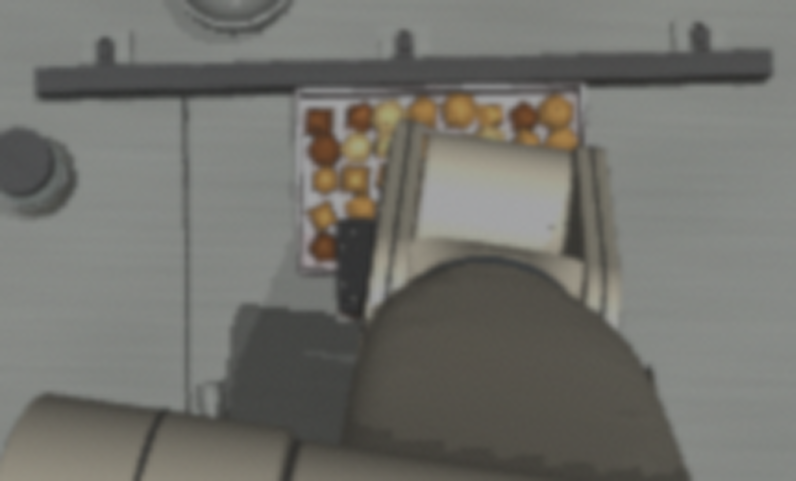

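The tray is square to the rail and almost touching it; sliding friction is about 4.3 N. From here I creep in small steps.

Request:
{"api": "move_arm", "payload": {"motion": [[0.5,0,0,0,0,0,87.8],[1,0.05,0,0,0,0,87.8]]}}

```text
t: 5.98
ee_pos: [550.1, -56.4, 10.7]
orientation: [2.273, -2.169, -0.0]
ft_force: [-3.1, -0.9, 0.5]
width: 87.6
```

Request:
{"api": "move_arm", "payload": {"motion": [[0.5,0,0,0,0,0,87.8],[1,0.05,0,0,0,0,87.8]]}}

```text
t: 6.15
ee_pos: [550.3, -56.4, 10.6]
orientation: [2.272, -2.168, -0.002]
ft_force: [-8.2, -0.4, 4.4]
width: 87.9
```

```bash
python3 -c "
from h import *
st()"
```

```text
t6.15 p [550.3 -56.4  10.6] XY 547.1 -81.9 F XYz -8.26 -0.06 4.4 ang -1.5238 tilt [-0.0019  0.0001] w 87.9
```

Request:
{"api": "move_arm", "payload": {"motion": [[0.4,0,0,0,0,0,87.8],[0.4,0,0,0,0,0,87.8]]}}

```text
t: 6.32
ee_pos: [550.3, -56.5, 10.7]
orientation: [2.272, -2.167, -0.003]
ft_force: [-7.6, -0.7, 6.0]
width: 88.0
```

Request:
{"api": "move_arm", "payload": {"motion": [[0.4,0,0,0,0,0,87.8],[0.4,0,0,0,0,0,87.8]]}}

```text
t: 6.48
ee_pos: [550.3, -56.4, 10.7]
orientation: [2.271, -2.167, -0.004]
ft_force: [-8.0, -0.9, 6.4]
width: 87.5
```

```bash
python3 -c "
from h import *
st()"
```

```text
t6.48 p [550.3 -56.4  10.7] XY 547.1 -81.9 F XYz -8.07 -0.55 6.42 ang -1.5239 tilt [-0.0033  0.0002] w 87.5
```

Request:
{"api": "move_arm", "payload": {"motion": [[0.8,0,0,0,0,0,87.8],[0.8,0,0,0,0,0,87.8]]}}

```text
t: 6.65
ee_pos: [550.4, -56.4, 10.6]
orientation: [2.271, -2.166, -0.006]
ft_force: [-10.5, -1.8, 7.8]
width: 87.6
```

Request:
{"api": "move_arm", "payload": {"motion": [[0.8,0.05,0,0,0,0,87.8],[0.8,0.05,0,0,0,0,87.8],[0.8,0.05,0,0,0,0,87.8]]}}

```text
t: 6.9
ee_pos: [550.4, -56.3, 10.5]
orientation: [2.27, -2.166, -0.007]
ft_force: [-11.9, -1.8, 10.0]
width: 88.0
```

```bash
python3 -c "
from h import *
st()"
```

```text
t6.90 p [550.4 -56.3  10.5] XY 547.2 -81.8 F XYz -12.0 -1.21 10.0 ang -1.5236 tilt [-0.0063  0.0003] w 88.0
```

Request:
{"api": "move_arm", "payload": {"motion": [[0,0,0.5,0,0,0,87.8],[0,0,1,0,0,0,87.8]]}}

```text
t: 7.07
ee_pos: [550.4, -56.5, 10.7]
orientation: [2.271, -2.165, -0.007]
ft_force: [-9.0, -2.2, -3.7]
width: 87.5
```

Request:
{"api": "move_arm", "payload": {"motion": [[0,0,0.4,0,0,0,87.8],[0,0,0.8,0,0,0,87.8],[0,0,0.8,0,0,0,87.8]]}}

```text
t: 7.32
ee_pos: [550.5, -56.4, 11.3]
orientation: [2.271, -2.165, -0.007]
ft_force: [-9.0, -3.9, -4.8]
width: 87.5
```

```bash
python3 -c "
from h import *
st()"
```

```text
t7.32 p [550.5 -56.4  11.3] XY 547.2 -81.9 F XYz -9.15 -3.47 -4.79 ang -1.5231 tilt [-0.0062  0.    ] w 87.5
```

Request:
{"api": "move_arm", "payload": {"motion": [[0.6,-0.3,-0.3,0,0,0,87.8],[1.1,-0.5,-0.3,0,0,0,87.8],[1.1,-0.5,-0.3,0,0,0,87.8]]}}

```text
t: 7.57
ee_pos: [550.5, -56.5, 10.6]
orientation: [2.27, -2.164, -0.01]
ft_force: [-11.3, 0.8, -3.2]
width: 87.3
```

Request:
{"api": "move_arm", "payload": {"motion": [[0,0,0,0,0,0,87.8],[0,0,0,0,0,0,87.8],[0,0,0,0,0,0,87.8]]}}

```text
t: 7.82
ee_pos: [550.4, -56.5, 10.6]
orientation: [2.27, -2.164, -0.01]
ft_force: [-11.1, 0.6, -4.1]
width: 87.7
```

```bash
python3 -c "
from h import *
st()"
```

```text
t7.82 p [550.4 -56.5  10.6] XY 547.2 -82.0 F XYz -11.08 1.11 -4.13 ang -1.5231 tilt [-0.0084  0.0006] w 87.7
```

Request:
{"api": "move_arm", "payload": {"motion": [[0,0,0,0,0,0,87.8],[0,0,0,0,0,0,87.8],[0,0,0,0,0,0,87.8]]}}

```text
t: 8.07
ee_pos: [550.5, -56.5, 10.6]
orientation: [2.27, -2.164, -0.01]
ft_force: [-11.3, -0.3, -3.4]
width: 87.4
```

Request:
{"api": "move_arm", "payload": {"motion": [[-2,-0.1,0.3,0,0,0,87.8],[-6,-0.3,0.3,0,0,0,87.8],[-14,-0.7,0.3,0,0,0,87.8],[-24,-1.2,0,0,0,0,87.8],[-34,-1.6,10,0,0,0,87.8]]}}

```text
t: 8.48
ee_pos: [519.7, -58.4, 21.4]
orientation: [2.273, -2.169, -0.001]
ft_force: [-1.0, 0.2, 0.5]
width: 87.7
```

Request:
{"api": "move_arm", "payload": {"motion": [[-4,-4,30,0,0,0.1,87.8],[-4,-20,60,0,0,0.22,87.8],[-4,-45,70,0,0,0.34,87.8],[-4,-70,70,0,0,0.46,87.8],[-4,-100,70,0,0,0.58,87.8]]}}

```text
t: 8.9
ee_pos: [517.4, -159.2, 94.0]
orientation: [-2.802, 1.418, -0.007]
ft_force: [-0.8, 0.2, 0.3]
width: 87.8
```

Request:
{"api": "move_arm", "payload": {"motion": [[10,-10,0,0,0,0.1,87.8],[20,-20,0,0,0,0.2,87.8],[25,-25,0,0,0,0.205,87.8]]}}

```text
t: 9.15
ee_pos: [542.8, -185.1, 92.8]
orientation: [-2.931, 1.131, -0.005]
ft_force: [0.1, 0.6, 0.1]
width: 87.6
```

```bash
python3 - <<'E'
from h import *
st()
im=get_image('top');save(im,'t4.png')
c=cv2.resize(im['color'][180:310,215:430],None,fx=3.7,fy=3.7,interpolation=cv2.INTER_CUBIC);cv2.imwrite('pics/c4.png',c[:,:,::-1]);st()
marks(im,["tray_lead","tray_corner_lead","tray_corner_trail"])
E
```

```text
t9.15 p [ 542.8 -185.1   92.8] XY 533.6 -210.1 F XYz 0.1 0.63 0.06 ang -0.7369 tilt [ 0.0028 -0.001 ] w 87.6
t9.20 p [ 543.4 -185.2   92.8] XY 534.2 -210.3 F XYz 1.53 -0.57 0.18 ang -0.7414 tilt [ 0.0032 -0.0012] w 87.6
tray_lead 0.69 [231. 297.] [615.4  58.3]
tray_corner_lead 0.88 [208. 296.] [682.9  61.7]
tray_corner_lead 0.46 [230. 222.] [614.7 265.5]
tray_corner_trail 0.97 [201. 369.] [ 707.2 -145. ]
```

View pics/c4.png

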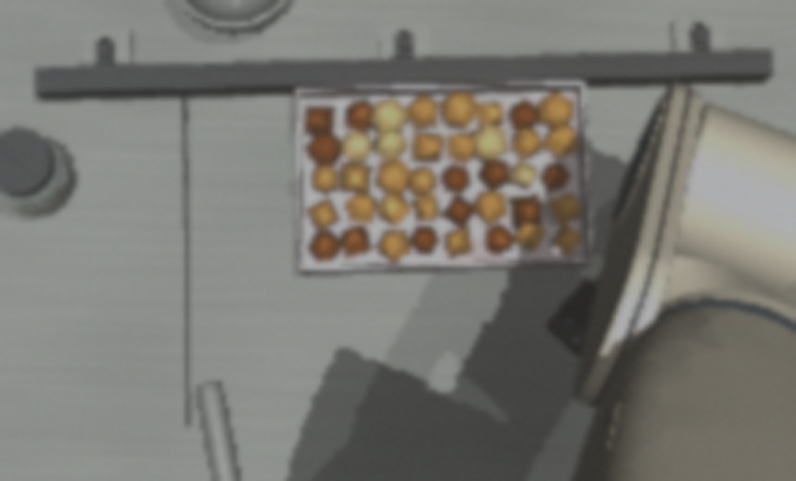

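The tray now sits flat on the rail; its rim corners in the crop are about (295,88), (584,83), (590,265) and (300,272). I'll measure the rim's centre and its distance to the line.

```bash
cat >> h.py <<'E'
def tray(im,Yc,rows=(570,590,610,630,650,670)):
    "lead/trail rim edges by gradient along Y at z=25; Yc guessed centre"
    g=cv2.GaussianBlur(cv2.cvtColor(im["color"],cv2.COLOR_RGB2GRAY),(0,0),.6).astype(np.float32)
    out=[]
    for s in(1,-1):
        t=np.arange(-14,14.01,.5);A=[]
        for xx in rows:
            P=np.array([px(im,[*(xx*X+(Yc+s*110+d)*Y),25]) for d in t],np.float32)
            A.append(cv2.remap(g,P[:,:1],P[:,1:],cv2.INTER_LINEAR)[:,0])
        out.append((np.mean(A,0)[::2]).astype(int))
    return out
E
python3 - <<'E'
from h import *
im=get_image('top')
for x,y in[(295,88),(584,83),(590,265),(300,272)]:
    p=at(im,180+(y+.5)/3.7-.5,215+(x+.5)/3.7-.5,25);print(p@X,p@Y)
for a in tray(im,-83):print(a)
s=get_image('scene');save(s,'s4.png');marks(s,["tray_lead","tray_corner_lead","tray_corner_trail","line_end"])
E
```

```text
694.7876607175767 34.7870688809756
693.6239702813126 -184.81622638699397
553.7523280269276 -182.5668366637122
554.1627036071111 33.88260207287712
[103 103 103 104 104 104 104 105 107 110 114 120 125 132 137 141 144 145
 143 141 140 138 135 133 132 133 134 135 137]
[ 94  94  95  95  95  95  96  96  97  97  98  98  99 100 100 101 101 101
 102 102 102 102 101  99  96  93  90  88  88]
tray_lead 0.22 [337. 282.] [794.8 121.5]
tray_corner_lead 0.9 [303. 294.] [703.4  67.1]
tray_corner_trail 0.59 [256. 239.] [ 705.3 -158.7]
```

Request:
{"api": "move_arm", "payload": {"motion": [[10,12,-20,0,0,0,87.8],[20,25,-45,0,0,0,87.8],[20,25,-65,0,0,0,87.8],[20,25,-78,0,0,0,87.8],[20,25,-81,0,0,0,87.8]]}}

```text
t: 10.07
ee_pos: [560.0, -157.7, 8.9]
orientation: [2.929, -1.134, -0.006]
ft_force: [-1.1, 0.5, -0.4]
width: 87.9
```

Request:
{"api": "move_arm", "payload": {"motion": [[4,4,0,0,0,0,87.8],[8,8,0,0,0,0,87.8],[11,11,0,0,0,0,87.8],[13,13,0,0,0,0,87.8],[14,14,0,0,0,0,87.8]]}}

```text
t: 10.48
ee_pos: [576.8, -144.3, 12.2]
orientation: [-2.93, 1.134, -0.003]
ft_force: [-0.8, 0.2, 0.2]
width: 87.9
```

```bash
python3 -c "
from h import *
st()
w=get_image('wrist');save(w,'w5.png');st()"
```

```text
t10.48 p [ 576.8 -144.3   12.2] XY 569.5 -170.9 F XYz -0.82 0.28 0.2 ang -0.7387 tilt [ 0.0018 -0.0005] w 87.9
t10.53 p [ 576.6 -144.2   12. ] XY 569.3 -170.9 F XYz 0.17 -0.22 0.63 ang -0.7386 tilt [ 0.0016 -0.0004] w 87.8
```

View pics/w5.png

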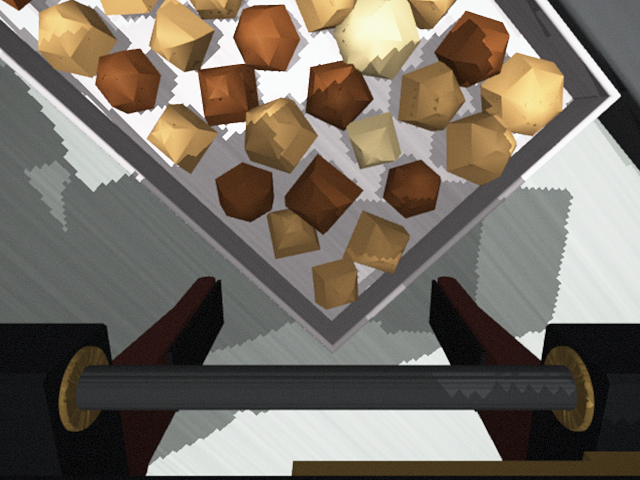

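The wrist view shows the front-trailing corner at (333,347), centred between the fingers with about 10 mm of gap on each side.

Request:
{"api": "move_arm", "payload": {"motion": [[2.5,2,0,0,0,0,87.8],[5,4,0,0,0,0,87.8],[7,6,0,0,0,0,87.8],[8.5,7,0,0,0,0,87.8],[9.3,7,0,0,0,0,87.8]]}}

```text
t: 10.95
ee_pos: [585.2, -137.2, 11.2]
orientation: [-2.93, 1.134, 0.0]
ft_force: [-0.0, 0.7, 0.0]
width: 88.1
```

Request:
{"api": "move_arm", "payload": {"motion": [[0.6,0,0,0,0,0,87.8],[1.2,0,0,0,0,0,87.8],[1.8,0,0,0,0,0,87.8]]}}

```text
t: 11.2
ee_pos: [586.7, -137.5, 11.1]
orientation: [2.929, -1.135, -0.0]
ft_force: [0.5, 0.4, -0.6]
width: 87.9
```

```bash
python3 -c "
from h import *
st()"
```

```text
t11.20 p [ 586.7 -137.5   11.1] XY 579.7 -164.6 F XYz 0.51 0.42 -0.6 ang -0.7392 tilt [-0.0002  0.    ] w 87.9
```

Request:
{"api": "move_arm", "payload": {"motion": [[0.7,0,0,0,0,0,87.8],[1.4,0.1,0,0,0,0,87.8],[2.1,0.1,0,0,0,0,87.8]]}}

```text
t: 11.45
ee_pos: [588.9, -137.4, 11.2]
orientation: [2.929, -1.135, -0.0]
ft_force: [-0.6, 0.2, -0.0]
width: 87.5
```

Request:
{"api": "move_arm", "payload": {"motion": [[0.7,0,0,0,0,0,87.8],[1.4,0.1,0,0,0,0,87.8]]}}

```text
t: 11.62
ee_pos: [590.0, -137.2, 11.1]
orientation: [2.929, -1.134, -0.001]
ft_force: [-2.3, -1.4, 1.3]
width: 87.8
```

```bash
python3 -c "
from h import *
st()"
```

```text
t11.62 p [ 590.  -137.2   11.1] XY 583.0 -164.5 F XYz -2.36 -1.34 1.28 ang -0.7388 tilt [-0.0008  0.    ] w 87.8
```

Request:
{"api": "move_arm", "payload": {"motion": [[0.5,1,0,0,0,0,87.8],[0.9,2.2,0,0,0,0,87.8],[0.9,3.4,0,0,0,0,87.8],[0.8,4.6,0,0,0,0,87.8]]}}

```text
t: 11.95
ee_pos: [589.9, -132.9, 10.8]
orientation: [2.929, -1.133, -0.003]
ft_force: [-3.8, -5.7, 0.1]
width: 87.5
```

```bash
python3 -c "
from h import *
st()"
```

```text
t11.95 p [ 589.9 -132.9   10.8] XY 583.1 -160.2 F XYz -4.08 -5.49 0.05 ang -0.7384 tilt [-0.0022 -0.0004] w 87.5
```

Request:
{"api": "move_arm", "payload": {"motion": [[0,1,0,0,0,0,87.8],[-0.1,2,0,0,0,0,87.8],[-0.1,3,0,0,0,0,87.8]]}}

```text
t: 12.2
ee_pos: [589.8, -130.2, 10.8]
orientation: [2.929, -1.133, -0.003]
ft_force: [-4.3, -5.7, -1.1]
width: 87.5
```

```bash
python3 -c "
from h import *
st()"
```

```text
t12.20 p [ 589.8 -130.2   10.8] XY 583.1 -157.4 F XYz -4.55 -5.48 -1.1 ang -0.7385 tilt [-0.0022 -0.0006] w 87.5
```

Request:
{"api": "move_arm", "payload": {"motion": [[-0.1,2,0,0,0,0,87.8],[-0.22,4.8,0,0,0,0,87.8],[-0.36,7.8,0,0,0,0,87.8],[-0.5,10.8,0,0,0,0,87.8],[-0.65,14,0,0,0,0,87.8]]}}

```text
t: 12.62
ee_pos: [589.1, -116.2, 10.8]
orientation: [2.928, -1.134, -0.003]
ft_force: [-3.7, -6.1, 0.4]
width: 88.3
```

```bash
python3 -c "
from h import *
st()"
```

```text
t12.62 p [ 589.1 -116.2   10.8] XY 583.1 -143.5 F XYz -3.93 -5.91 0.42 ang -0.7387 tilt [-0.0022 -0.0006] w 88.3
```

Request:
{"api": "move_arm", "payload": {"motion": [[-0.14,3,0,0,0,0,87.8],[-0.28,6,0,0,0,0,87.8],[-0.42,9,0,0,0,0,87.8],[-0.56,12,0,0,0,0,87.8],[-0.7,15,0,0,0,0,87.8]]}}

```text
t: 13.03
ee_pos: [588.4, -101.1, 10.8]
orientation: [2.928, -1.133, -0.003]
ft_force: [-5.3, -7.2, 0.1]
width: 87.7
```

```bash
python3 -c "
from h import *
st()"
```

```text
t13.03 p [ 588.4 -101.1   10.8] XY 583.1 -128.4 F XYz -5.61 -6.98 0.09 ang -0.7386 tilt [-0.0023 -0.0006] w 87.7
```

Request:
{"api": "move_arm", "payload": {"motion": [[-0.14,3,0,0,0,0,87.8],[-0.28,6,0,0,0,0,87.8],[-0.42,9,0,0,0,0,87.8],[-0.56,12,0,0,0,0,87.8],[-0.7,15,0,0,0,0,87.8]]}}

```text
t: 13.45
ee_pos: [587.6, -86.2, 10.8]
orientation: [2.928, -1.134, -0.003]
ft_force: [-4.2, -6.7, -0.1]
width: 88.1
```

Request:
{"api": "move_arm", "payload": {"motion": [[-0.14,3,0,0,0,0,87.8],[-0.28,6,0,0,0,0,87.8],[-0.42,9,0,0,0,0,87.8],[-0.56,12,0,0,0,0,87.8],[-0.7,15,0,0,0,0,87.8]]}}

```text
t: 13.87
ee_pos: [586.9, -71.2, 10.8]
orientation: [2.928, -1.133, -0.003]
ft_force: [-3.9, -6.0, 0.6]
width: 87.9
```

Request:
{"api": "move_arm", "payload": {"motion": [[-0.14,3,0,0,0,0,87.8],[-0.24,5,0,0,0,0,87.8],[-0.32,7,0,0,0,0,87.8],[-0.37,8,0,0,0,0,87.8]]}}

```text
t: 14.2
ee_pos: [586.6, -63.1, 10.8]
orientation: [2.928, -1.133, -0.003]
ft_force: [-4.6, -7.1, 0.4]
width: 87.8
```

```bash
python3 - <<'E'
from h import *
st()
im=get_image('top')
# expected edges & line drawn for comparison
c=cv2.resize(im['color'][190:290,240:370],None,fx=6,fy=6,interpolation=cv2.INTER_CUBIC);cv2.imwrite('pics/c6.png',c[:,:,::-1]);st()
E
```

```text
t14.20 p [586.6 -63.1  10.8] XY 583.0 -90.3 F XYz -4.88 -6.87 0.36 ang -0.7385 tilt [-0.0025 -0.0007] w 87.8
t14.25 p [586.5 -63.   10.8] XY 583.0 -90.1 F XYz -4.23 -4.21 -0.17 ang -0.7385 tilt [-0.0026 -0.0006] w 87.6
```

View pics/c6.png

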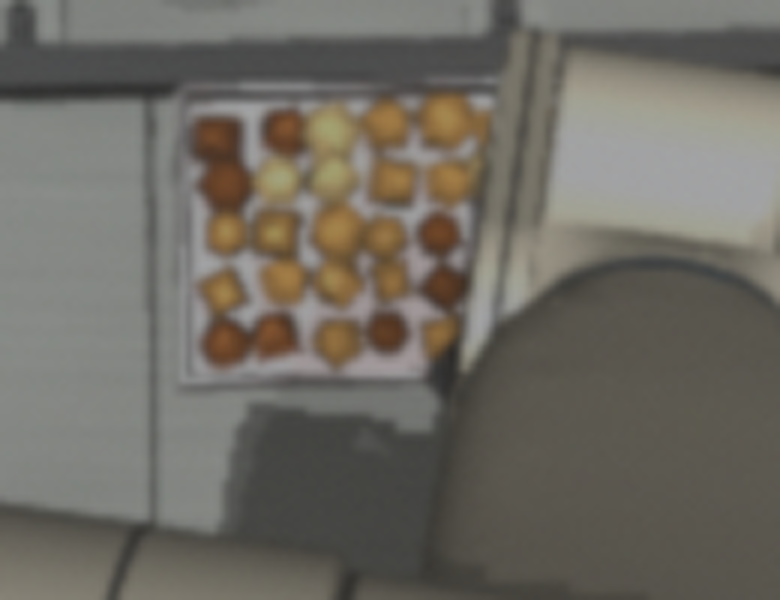

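View: the rim's leading edge is at about x=181 and the line at about x=151. I'll convert both, correcting for the height of the rim.

```bash
cat >> h.py <<'E'
def gap(im,Yc):
    "profiles along Y averaged over X 575..680: rim edge (z=25) near Yc, line near 120 (z=0)"
    g=cv2.cvtColor(im["color"],cv2.COLOR_RGB2GRAY).astype(np.float32)
    for z,c in((25,Yc),(0,120.5)):
        t=np.arange(-10,10.01,1.);A=[]
        for xx in range(575,681,7):
            P=np.array([px(im,[*(xx*X+(c+d)*Y),z]) for d in t],np.float32)
            A.append(cv2.remap(g,P[:,:1],P[:,1:],cv2.INTER_CUBIC)[:,0])
        print(z,c,np.mean(A,0).astype(int))
E
python3 - <<'E'
from h import *
im=get_image('top')
q=lambda x,y,z:at(im,190+(y+.5)/6-.5,240+(x+.5)/6-.5,z)@Y
print("rim",q(180,92,25),q(181,240,25),q(181,384,25),"line",q(149,100,0),q(152,300,0),q(154,520,0))
gap(im,105.5)
s=get_image('scene');save(s,'s6.png')
c=cv2.resize(s['color'][250:350,250:400],None,fx=5,fy=5,interpolation=cv2.INTER_CUBIC);cv2.imwrite('pics/c7.png',c[:,:,::-1])
qs=lambda x,y,z:at(s,250+(y+.5)/5-.5,250+(x+.5)/5-.5,z)
for p in[(557,105.5,25),(697,105.5,25),(557,120.5,0),(690,120.5,0)]:
    u=px(s,[*(p[0]*X+p[1]*Y),p[2]]);print(p,"crop",((u-[250,250]+.5)*5-.5).round(1))
st()
E
```

```text
rim 103.99602397202199 104.31064560673097 105.0549662724056 line 120.85660776534118 120.33921838707568 120.3839591132558
25 105.5 [120 125 128 127 124 121 118 120 122 122 120 120 122 125 128 130 130 129
 127 121 113]
0 120.5 [124 127 129 130 130 128 124 117 108 102  99 102 109 116 123 129 132 133
 133 134 133]
(557, 105.5, 25) crop [506.6 156.8]
(697, 105.5, 25) crop [331.4 319.9]
(557, 120.5, 0) crop [526.  198.7]
(690, 120.5, 0) crop [362.3 353.7]
t14.35 p [586.5 -63.   10.8] XY 582.9 -90.1 F XYz -4.34 -3.67 1.1 ang -0.7386 tilt [-0.0027 -0.0004] w 87.7
```

View pics/c7.png

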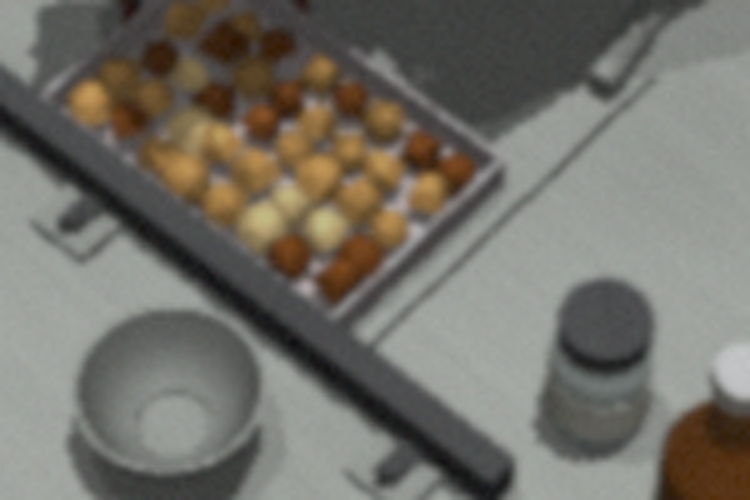

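Scene view: the tray's leading wall is visible, with its bottom edge parallel to the line and about 15 mm short of it. Both cameras agree, so I slide another 12 mm.

Request:
{"api": "move_arm", "payload": {"motion": [[-0.1,2,0,0,0,0,87.8],[-0.2,4.5,0,0,0,0,87.8],[-0.32,7,0,0,0,0,87.8],[-0.44,9.5,0,0,0,0,87.8],[-0.53,11.5,0,0,0,0,87.8]]}}

```text
t: 14.77
ee_pos: [585.9, -51.7, 10.8]
orientation: [2.928, -1.133, -0.004]
ft_force: [-4.6, -6.4, 1.7]
width: 87.4
```

```bash
python3 - <<'E'
from h import *
st()
s=get_image('scene')
im=get_image('top');gap(im,117)
c=cv2.resize(s['color'][270:330,300:380],None,fx=5,fy=5,interpolation=cv2.INTER_CUBIC)
d=cv2.resize(im['color'][200:260,250:290],None,fx=9,fy=9,interpolation=cv2.INTER_CUBIC)
b=np.zeros((540,770,3),np.uint8);b[:300,:400]=c;b[:540,405:765]=d
cv2.imwrite('pics/c8.png',b[:,:,::-1]);st()
for zz in (0,25):
  for xx in(557,690): print(zz,xx,((px(im,[*(xx*X+118.5*Y),zz])-[250,200]+.5)*9+[404.5,-.5]).round(),((px(s,[*(xx*X+118.5*Y),zz])-[300,270]+.5)*5-.5).round())
E
```

```text
t14.77 p [585.9 -51.7  10.8] XY 582.9 -78.8 F XYz -4.9 -6.23 1.68 ang -0.7386 tilt [-0.0027 -0.0007] w 87.4
25 117 [121 126 129 128 124 117 109 104 100  97  96  96 100 107 115 122 128 132
 132 133 134]
0 120.5 [127 129 127 122 115 108 104 100  97  95  96 100 107 115 122 128 132 132
 133 133 133]
t14.87 p [586.  -51.4  10.8] XY 583.0 -78.5 F XYz -4.0 -3.78 0.4 ang -0.7385 tilt [-0.0027 -0.0004] w 87.8
0 557 [550. 492.] [273.  97.]
0 690 [546.  75.] [109. 251.]
25 557 [542. 480.] [275.  70.]
25 690 [538.  56.] [109. 226.]
```

View pics/c8.png

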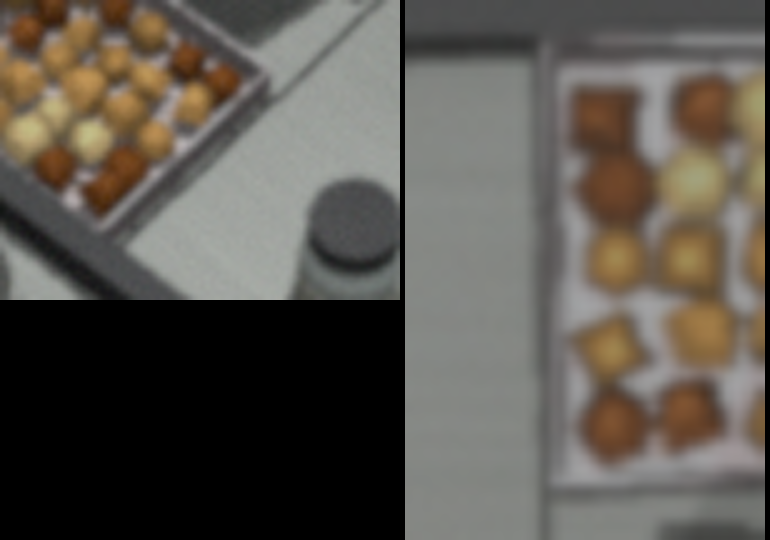

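```bash
python3 - <<'E'
from h import *
S=get_image('scene');T=get_image('top')
def prof(im,g,z,Ys,xs):
    A=[]
    for xx in xs:
        P=np.array([px(im,[*(xx*X+y*Y),z]) for y in Ys],np.float32)
        A.append(cv2.remap(g,P[:,:1],P[:,1:],cv2.INTER_CUBIC)[:,0])
    return np.mean(A,0).astype(int)
ld=lambda f:cv2.imread('pics/'+f,0).astype(np.float32)
now=lambda im:cv2.cvtColor(im["color"],cv2.COLOR_RGB2GRAY).astype(np.float32)
Ys=np.arange(92,128)
print("Y  ",Ys)
print("s6 z0 wall",prof(S,ld('s6.png'),0,Ys,range(570,660,6)))
print("s6 z25    ",prof(S,ld('s6.png'),25,Ys,range(570,660,6)))
print("now z0 wall",prof(S,now(S),0,Ys,range(570,660,6)))
print("now z25   ",prof(S,now(S),25,Ys,range(570,660,6)))
print("now line  ",prof(S,now(S),0,Ys,range(480,545,6)))
print("top line near",prof(T,now(T),0,Ys,range(510,548,5)))
Y4=np.arange(18,48);print("t4 z25 lead",Y4[0],prof(T,ld('t4.png'),25,Y4,range(570,685,6)))
Y5=np.arange(-200,-170);print("t4 z25 trail",Y5[0],prof(T,ld('t4.png'),25,Y5,range(630,685,6)))
st()
E
```

```text
Y   [ 92  93  94  95  96  97  98  99 100 101 102 103 104 105 106 107 108 109
 110 111 112 113 114 115 116 117 118 119 120 121 122 123 124 125 126 127]
s6 z0 wall [125 128 126 118 105  91  79  71  67  66  70  77  87  98 110 121 130 137
 142 147 151 154 155 153 149 142 132 122 116 116 122 132 142 150 155 158]
s6 z25     [ 95  92  89  87  85  85  86  91  98 108 119 128 132 130 121 107  93  80
  71  67  67  72  79  90 101 113 123 132 139 144 149 152 154 154 151 146]
now z0 wall [ 96  93  90  87  84  82  82  85  91 100 110 120 127 129 125 115 101  88
  77  70  67  68  71  76  80  84  87  91  96 105 117 130 142 151 156 158]
now z25    [105 108 110 111 111 110 109 107 105 102  99  95  92  90  87  84  83  84
  88  94 102 113 123 129 130 125 114 100  86  76  70  68  70  74  78  83]
now line   [100 108 115 122 129 135 141 146 149 151 151 152 153 153 153 153 153 153
 153 153 153 153 152 149 144 136 126 116 111 112 118 128 138 146 150 152]
top line near [109 115 120 124 129 131 131 132 132 131 131 132 132 132 132 131 131 131
 131 132 132 131 132 130 127 123 117 109 102 102 108 117 125 129 130 132]
t4 z25 lead 18 [ 99  99  99 102 105 110 117 125 134 141 146 149 148 145 141 139 138 135
 131 129 130 132 134 136 139 140 141 141 141 141]
t4 z25 trail -200 [133 133 132 132 132 131 131 130 130 129 127 126 125 124 123 122 119 114
 106  99  96  98 104 109 113 115 115 115 115 116]
t14.97 p [585.9 -51.4  10.8] XY 582.9 -78.5 F XYz -4.88 -4.1 -0.07 ang -0.7387 tilt [-0.0027 -0.0003] w 87.8
```

Request:
{"api": "move_arm", "payload": {"motion": [[-2,-2,0.3,0,0,0,87.8],[-6,-6,0.3,0,0,0,87.8],[-12,-12,0.3,0,0,0,87.8],[-22,-22,5,0,0,0,87.8],[-28,-28,30,0,0,0,87.8]]}}

```text
t: 15.38
ee_pos: [555.3, -79.7, 38.6]
orientation: [2.928, -1.134, -0.01]
ft_force: [-0.3, 0.3, 1.1]
width: 87.8
```

```bash
python3 - <<'E'
from h import *
st();o=get_obs();print(np.round(o["qpos"],2))
w=get_image('wrist');T=np.array(w["camera_from_world"]);c=-T[:3,:3].T@T[:3,3];d=-T[2,:3]
r=c-o["ee_pos"];U=np.array([np.cos(-.7386),np.sin(-.7386)]);V=np.array([-U[1],U[0]])
print("cam rel tcp u,v,z",r[:2]@U,r[:2]@V,r[2],"dir",d[:2]@U,d[:2]@V,d[2],np.array(w["mtx"])[0])
E
```

```text
t15.38 p [555.3 -79.7  38.6] XY 551.0 -105.4 F XYz -0.28 0.36 1.11 ang -0.7391 tilt [-0.0068  0.0011] w 87.8
[-0.16  0.61  1.86 -0.    0.68  0.58]
cam rel tcp u,v,z 0.6257708599853938 73.95815327340354 160.77166685066555 dir -0.006470592962552318 -0.2688283203646799 -0.9631663748266025 [415.3638271    0.         326.00091428]
```

Request:
{"api": "move_arm", "payload": {"motion": [[0,2,28,0,0,0,87.8],[-2,35,32,0,0,0,87.8],[-4,75,32,0,0,0,87.8],[-6,115,32,0,0,0,87.8],[-9,155,32,0,0,0,87.8]]}}

```text
t: 15.85
ee_pos: [550.3, 76.4, 74.0]
orientation: [-2.928, 1.137, -0.002]
ft_force: [-0.3, -0.0, -0.0]
width: 87.9
```

Request:
{"api": "move_arm", "payload": {"motion": [[-2,25,0,0,0,0,87.8],[-3,42,0,0,0,0,87.8],[-3,48,0,0,0,0,87.8],[-3,48,0,0,0,0,87.8],[-3,48,0,0,0,0,87.8]]}}

```text
t: 16.27
ee_pos: [547.3, 123.1, 73.3]
orientation: [2.93, -1.134, 0.0]
ft_force: [0.1, -0.4, -0.1]
width: 88.1
```

```bash
python3 - <<'E'
from h import *
st();w=get_image('wrist');save(w,'w9.png');np.savez('w9.npz',mtx=w["mtx"],camera_from_world=w["camera_from_world"])
E
```

```text
t16.27 p [547.3 123.1  73.3] XY 552.4 97.5 F XYz 0.07 -0.37 -0.13 ang -0.7389 tilt [ 0.0002 -0.0001] w 88.1
```

View pics/w9.png

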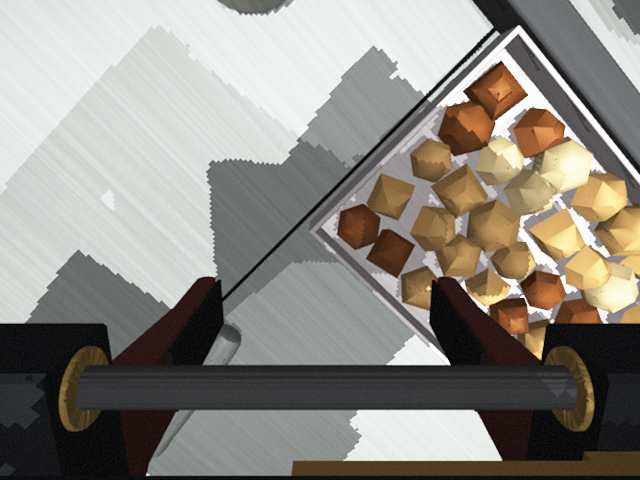

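The wrist view from near shows the line from (222,300) to (498,33). The tray's rim edge runs from (311,231) to (520,28), with its outer wall in view and the line just outside it.

```bash
cat >> h.py <<'E'
def wprof(f,xs=range(575,680,5),xl=range(520,550,3),Ys=np.arange(104,132,1)):
    im=dict(np.load(f+'.npz'));g=cv2.imread('pics/'+f+'.png',0).astype(np.float32)
    print(Ys)
    for z,x in((25,xs),(0,xs),(0,xl)):
        A=[]
        for xx in x:
            P=np.array([px(im,[*(xx*X+y*Y),z]) for y in Ys],np.float32)
            A.append(cv2.remap(g,P[:,:1],P[:,1:],cv2.INTER_LINEAR)[:,0])
        print(z,np.median(A,0).astype(int))
    for u,z in(((222,300),0),((360,167),0),((498,33),0),((311,231),25),((414,130),25),((520,28),25)):
        p=at(im,u[1],u[0],z);print(u,z,(p@X).round(1),(p@Y).round(1))
E
python3 -c "
from h import *
wprof('w9')"
```

```text
[104 105 106 107 108 109 110 111 112 113 114 115 116 117 118 119 120 121
 122 123 124 125 126 127 128 129 130 131]
25 [ 95  95  93  92  87  84  92 102 145 149 163 175 169 194 158  83  82  81
 111 116  46  15 127 151 151 149 149 149]
0 [ 86  95 140 144 147 152 154 169 170 193 173  90  82  81  90 113 114  37
  13 106 153 151 151 151 150 152 151 151]
0 [147 147 142 131 129 114 111 112 112 111 112 112 111 111 111 113 104  19
  21 108 113 111 112 112 112 111 112 112]
(222, 300) 0 485.7 121.3
(360, 167) 0 600.9 119.9
(498, 33) 0 698.5 119.0
(311, 231) 25 560.4 117.2
(414, 130) 25 632.2 117.3
(520, 28) 25 696.8 116.8
```

Measured from near, the wall foot is at Y≈118.4 and the line centre at 121.6 in the same picture, so 3.1 mm remain. Going back for the final short slide.

Request:
{"api": "move_arm", "payload": {"motion": [[1,-25,0,0,0,0,87.8],[3,-65,0,0,0,0,87.8],[5,-105,0,0,0,0,87.8],[7,-145,0,0,0,0,87.8],[9,-185,0,0,0,0,87.8]]}}

```text
t: 16.73
ee_pos: [555.8, -64.4, 73.3]
orientation: [2.929, -1.137, 0.0]
ft_force: [0.7, -0.2, -0.8]
width: 87.7
```

Request:
{"api": "move_arm", "payload": {"motion": [[0,-15,0,0,0,0,87.8],[0,-18,-25,0,0,0,87.8],[0,-18,-45,0,0,0,87.8],[0,-18,-58,0,0,0,87.8],[0,-18,-62,0,0,0,87.8]]}}

```text
t: 17.15
ee_pos: [554.5, -80.2, 9.1]
orientation: [2.928, -1.137, -0.006]
ft_force: [-0.3, 1.5, 0.0]
width: 88.3
```

```bash
python3 -c "
from h import *
st()"
```

```text
t17.15 p [554.5 -80.2   9.1] XY 550.2 -105.9 F XYz -0.25 1.55 0.0 ang -0.7410 tilt [-0.0036  0.0005] w 88.3
```

Request:
{"api": "move_arm", "payload": {"motion": [[8,6,0,0,0,0,87.8],[16,12,0,0,0,0,87.8],[22,17,0,0,0,0,87.8],[26,20,0,0,0,0,87.8],[28,21,0,0,0,0,87.8]]}}

```text
t: 17.57
ee_pos: [586.1, -57.0, 12.1]
orientation: [-2.93, 1.132, -0.003]
ft_force: [-1.2, -0.5, 0.3]
width: 87.7
```

Request:
{"api": "move_arm", "payload": {"motion": [[0.8,0,0,0,0,0,87.8],[1.6,0,0,0,0,0,87.8],[2.2,0.1,0,0,0,0,87.8],[2.7,0.1,0,0,0,0,87.8]]}}

```text
t: 17.9
ee_pos: [586.2, -58.0, 11.1]
orientation: [2.929, -1.135, -0.003]
ft_force: [-2.4, 0.1, 1.8]
width: 88.0
```

```bash
python3 -c "
from h import *
st()"
```

```text
t17.90 p [586.2 -58.   11.1] XY 582.8 -85.2 F XYz -2.43 0.23 1.76 ang -0.7390 tilt [-0.0016  0.0002] w 88.0
```

Request:
{"api": "move_arm", "payload": {"motion": [[0.4,1.5,0,0,0,0,87.8],[0.7,3,0,0,0,0,87.8],[0.7,4.5,0,0,0,0,87.8],[0.7,5.5,0,0,0,0,87.8]]}}

```text
t: 18.23
ee_pos: [586.0, -53.0, 10.6]
orientation: [2.928, -1.133, -0.004]
ft_force: [-4.9, -4.0, 1.2]
width: 87.8
```

```bash
python3 -c "
from h import *
st()"
```

```text
t18.23 p [586.  -53.   10.6] XY 582.9 -80.1 F XYz -5.04 -3.77 1.19 ang -0.7384 tilt [-0.0032 -0.0005] w 87.8
```

Request:
{"api": "move_arm", "payload": {"motion": [[0,0.7,0,0,0,0,87.8],[-0.05,1.4,0,0,0,0,87.8]]}}

```text
t: 18.4
ee_pos: [586.0, -51.6, 10.6]
orientation: [2.928, -1.133, -0.004]
ft_force: [-4.4, -3.1, 0.3]
width: 88.1
```

```bash
python3 -c "
from h import *
st()"
```

```text
t18.40 p [586.  -51.6  10.6] XY 582.9 -78.8 F XYz -4.49 -2.91 0.33 ang -0.7384 tilt [-0.0033 -0.0005] w 88.1
```

Request:
{"api": "move_arm", "payload": {"motion": [[-0.05,0.7,0,0,0,0,87.8],[-0.1,1.4,0,0,0,0,87.8],[-0.1,2,0,0,0,0,87.8]]}}

```text
t: 18.65
ee_pos: [585.9, -50.1, 10.6]
orientation: [2.928, -1.133, -0.004]
ft_force: [-4.6, -6.6, 0.3]
width: 87.7
```

```bash
python3 -c "
from h import *
st()"
```

```text
t18.65 p [585.9 -50.1  10.6] XY 583.0 -77.2 F XYz -4.89 -6.38 0.3 ang -0.7386 tilt [-0.0031 -0.0009] w 87.7
```

Request:
{"api": "move_arm", "payload": {"motion": [[0,0.4,0,0,0,0,87.8],[-0.05,0.9,0,0,0,0,87.8],[-0.05,0.9,0,0,0,0,87.8]]}}

```text
t: 18.9
ee_pos: [585.8, -49.1, 10.6]
orientation: [2.928, -1.133, -0.004]
ft_force: [-4.4, -6.5, -0.5]
width: 87.9
```

```bash
python3 -c "
from h import *
st()"
```

```text
t18.90 p [585.8 -49.1  10.6] XY 582.9 -76.3 F XYz -4.75 -6.31 -0.51 ang -0.7386 tilt [-0.0032 -0.0009] w 87.9
```

Request:
{"api": "move_arm", "payload": {"motion": [[-0.03,0.5,0,0,0,0,87.8],[-0.05,0.9,0,0,0,0,87.8],[-0.05,0.9,0,0,0,0,87.8]]}}

```text
t: 19.15
ee_pos: [585.8, -48.3, 10.6]
orientation: [2.928, -1.133, -0.004]
ft_force: [-3.5, -5.2, 0.0]
width: 87.8
```

```bash
python3 -c "
from h import *
st()"
```

```text
t19.15 p [585.8 -48.3  10.6] XY 582.9 -75.4 F XYz -3.77 -4.99 0.05 ang -0.7386 tilt [-0.0032 -0.0009] w 87.8
```

Request:
{"api": "move_arm", "payload": {"motion": [[-2,-2,0.3,0,0,0,87.8],[-6,-6,0.3,0,0,0,87.8],[-12,-12,0.3,0,0,0,87.8],[-22,-22,5,0,0,0,87.8],[-28,-28,30,0,0,0,87.8]]}}

```text
t: 19.57
ee_pos: [555.5, -75.9, 38.6]
orientation: [2.928, -1.134, -0.01]
ft_force: [-0.6, -0.0, 1.1]
width: 87.7
```

Request:
{"api": "move_arm", "payload": {"motion": [[0,2,28,0,0,0,87.8],[-2,35,32,0,0,0,87.8],[-4,75,32,0,0,0,87.8],[-6,115,32,0,0,0,87.8],[-9,155,32,0,0,0,87.8]]}}

```text
t: 19.98
ee_pos: [550.2, 80.0, 74.1]
orientation: [-2.928, 1.137, -0.002]
ft_force: [0.5, -0.5, -0.5]
width: 87.8
```

Request:
{"api": "move_arm", "payload": {"motion": [[-2,25,0,0,0,0,87.8],[-3,42,0,0,0,0,87.8],[-3,48,0,0,0,0,87.8],[-3,48,0,0,0,0,87.8],[-3,48,0,0,0,0,87.8]]}}

```text
t: 20.4
ee_pos: [547.4, 126.8, 73.4]
orientation: [2.93, -1.135, 0.0]
ft_force: [-1.2, -0.1, -0.0]
width: 88.1
```

```bash
python3 - <<'E'
from h import *
st();w=get_image('wrist');save(w,'w10.png');np.savez('w10.npz',mtx=w["mtx"],camera_from_world=w["camera_from_world"])
wprof('w10')
E
```

```text
t20.40 p [547.4 126.8  73.4] XY 552.7 101.2 F XYz -1.2 -0.04 -0.05 ang -0.7390 tilt [ 0.0002 -0.0001] w 88.1
[104 105 106 107 108 109 110 111 112 113 114 115 116 117 118 119 120 121
 122 123 124 125 126 127 128 129 130 131]
25 [ 98 101 100  99  95  96  92  82  85  96 102 144 147 149 177 166 194 166
  84  83  81  29  73 114 112 119 149 151]
0 [ 88  80  78  81  94 138 144 146 151 153 182 170 194 174  91  83  83  70
  12  93 115 114 118 147 151 150 149 150]
0 [146 147 146 146 147 148 142 131 130 115 112 111 110 111 112 111 105  19
  15 100 112 111 111 112 111 112 112 112]
(222, 300) 0 485.9 125.0
(360, 167) 0 601.1 123.6
(498, 33) 0 698.7 122.7
(311, 231) 25 560.6 120.9
(414, 130) 25 632.4 121.0
(520, 28) 25 697.1 120.5
```

View pics/w10.png

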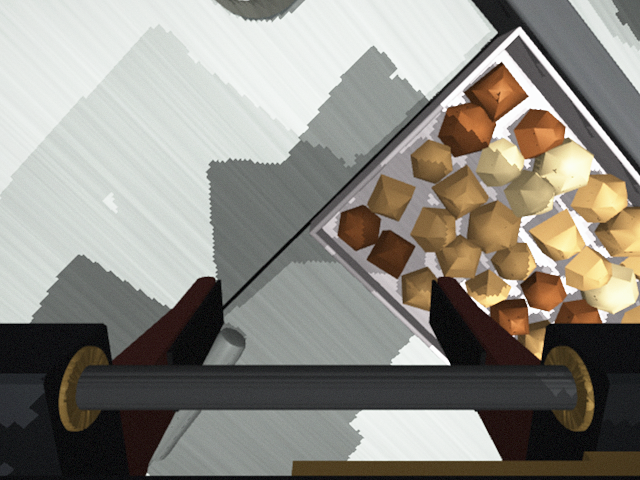

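The leading wall foot now lies on the line: edge ≈121.4, line centre ≈121.5. Next I move round to the front centre for the second press.

Request:
{"api": "move_arm", "payload": {"motion": [[-5,-14,5,0,0,-0.12,87.8],[-10,-28,5,0,0,-0.24,87.8],[-15,-42,5,0,0,-0.36,87.8],[-20,-56,5,0,0,-0.48,87.8],[-25,-72,5,0,0,-0.6,87.8]]}}

```text
t: 20.87
ee_pos: [522.1, 53.6, 78.2]
orientation: [2.456, -1.959, 0.0]
ft_force: [0.6, -0.2, 0.4]
width: 87.7
```

Request:
{"api": "move_arm", "payload": {"motion": [[-1.5,-12,0,0,0,-0.1,87.8],[-1.5,-22,0,0,0,-0.185,87.8],[-1.5,-22,-20,0,0,-0.185,87.8],[-1.5,-22,-40,0,0,-0.185,87.8],[-1.5,-22,-55,0,0,-0.185,87.8]]}}

```text
t: 21.28
ee_pos: [520.7, 31.7, 22.4]
orientation: [2.27, -2.172, 0.0]
ft_force: [0.4, -0.1, -0.3]
width: 88.0
```

Request:
{"api": "move_arm", "payload": {"motion": [[0,0,-8,0,0,0,87.8],[0,0,-12,0,0,0,87.8],[0,0,-12,0,0,0,87.8],[0,0,-12,0,0,0,87.8]]}}

```text
t: 21.62
ee_pos: [521.3, 33.2, 11.5]
orientation: [-2.272, 2.169, -0.0]
ft_force: [-0.1, -0.2, -0.2]
width: 88.2
```

```bash
python3 -c "
from h import *
st()"
```

```text
t21.62 p [521.3  33.2  11.5] XY 522.2 9.0 F XYz -0.14 -0.24 -0.25 ang -1.5246 tilt [ 0.0003 -0.    ] w 88.2
```

Request:
{"api": "move_arm", "payload": {"motion": [[5,0.2,0,0,0,0,87.8],[11,0.5,0,0,0,0,87.8],[16,0.75,0,0,0,0,87.8],[20,0.9,0,0,0,0,87.8],[22,1,0,0,0,0,87.8]]}}

```text
t: 22.03
ee_pos: [544.3, 34.8, 11.6]
orientation: [-2.272, 2.168, -0.002]
ft_force: [-0.5, -0.3, 0.6]
width: 87.5
```

Request:
{"api": "move_arm", "payload": {"motion": [[0.7,0,0,0,0,0,87.8],[1.4,0.1,0,0,0,0,87.8],[2.1,0.1,0,0,0,0,87.8],[2.8,0.1,0,0,0,0,87.8],[3.3,0.15,0,0,0,0,87.8]]}}

```text
t: 22.45
ee_pos: [545.9, 34.8, 11.1]
orientation: [2.273, -2.168, -0.001]
ft_force: [-1.1, -1.0, 0.6]
width: 87.8
```

```bash
python3 -c "
from h import *
st()"
```

```text
t22.45 p [545.9  34.8  11.1] XY 547.0 9.4 F XYz -1.16 -0.92 0.6 ang -1.5239 tilt [-0.0007 -0.    ] w 87.8
```

Request:
{"api": "move_arm", "payload": {"motion": [[0.5,0,0.1,0,0,0,87.8],[1,0,0.3,0,0,0,87.8],[1.5,0,0.5,0,0,0,87.8],[2,0,0.7,0,0,0,87.8]]}}

```text
t: 22.78
ee_pos: [546.0, 34.8, 11.2]
orientation: [2.271, -2.166, -0.005]
ft_force: [-7.1, 0.7, -1.0]
width: 87.8
```

```bash
python3 -c "
from h import *
st()"
```

```text
t22.78 p [546.   34.8  11.2] XY 547.1 9.4 F XYz -7.02 0.98 -1.02 ang -1.5234 tilt [-0.0045 -0.0003] w 87.8
```

Request:
{"api": "move_arm", "payload": {"motion": [[0.5,0,0.1,0,0,0,87.8],[1,0,0.3,0,0,0,87.8],[1.2,0,0.4,0,0,0,87.8]]}}

```text
t: 23.03
ee_pos: [546.0, 34.8, 11.2]
orientation: [2.27, -2.165, -0.007]
ft_force: [-7.7, 0.8, -1.7]
width: 87.7
```

```bash
python3 -c "
from h import *
st()"
```

```text
t23.03 p [546.   34.8  11.2] XY 547.1 9.4 F XYz -7.61 1.15 -1.71 ang -1.5233 tilt [-0.0069 -0.0004] w 87.7
```

Request:
{"api": "move_arm", "payload": {"motion": [[0.5,0,0,0,0,0,87.8],[1,0,0,0,0,0,87.8],[1,0,0,0,0,0,87.8]]}}

```text
t: 23.28
ee_pos: [546.0, 34.8, 11.2]
orientation: [2.269, -2.164, -0.01]
ft_force: [-11.3, 0.3, 1.8]
width: 87.8
```

Request:
{"api": "move_arm", "payload": {"motion": [[0,0,0,0,0,0,87.8],[0,0,0,0,0,0,87.8]]}}

```text
t: 23.45
ee_pos: [546.0, 34.8, 11.2]
orientation: [2.269, -2.164, -0.009]
ft_force: [-9.7, -0.1, 2.9]
width: 87.6
```

```bash
python3 -c "
from h import *
st()"
```

```text
t23.45 p [546.   34.8  11.2] XY 547.1 9.3 F XYz -9.74 0.37 2.93 ang -1.5233 tilt [-0.0087 -0.0004] w 87.6
```

Pressing at about 10 N on the tool. Hold for a moment, back straight off, and check from near once more.

Request:
{"api": "move_arm", "payload": {"motion": [[0,0,0,0,0,0,87.8],[0,0,0,0,0,0,87.8],[0,0,0,0,0,0,87.8],[0,0,0,0,0,0,87.8],[0,0,0,0,0,0,87.8]]}}

```text
t: 23.87
ee_pos: [546.0, 34.8, 11.2]
orientation: [2.269, -2.164, -0.009]
ft_force: [-11.1, 0.8, 1.4]
width: 87.9
```

Request:
{"api": "move_arm", "payload": {"motion": [[-2,-0.1,0,0,0,0,87.8],[-6,-0.3,0,0,0,0,87.8],[-14,-0.7,0,0,0,0,87.8],[-24,-1.2,0,0,0,0,87.8],[-30,-1.4,15,0,0,0,87.8]]}}

```text
t: 24.28
ee_pos: [517.7, 33.2, 25.7]
orientation: [2.271, -2.167, -0.004]
ft_force: [0.4, 0.4, 1.4]
width: 87.9
```

Request:
{"api": "move_arm", "payload": {"motion": [[0,0,30,0,0,0.1,87.8],[2,15,55,0,0,0.22,87.8],[6,35,55,0,0,0.34,87.8],[12,55,55,0,0,0.46,87.8],[18,75,50,0,0,0.58,87.8]]}}

```text
t: 24.7
ee_pos: [539.4, 109.2, 79.0]
orientation: [-2.8, 1.42, -0.005]
ft_force: [-0.3, -0.6, -0.1]
width: 87.7
```

Request:
{"api": "move_arm", "payload": {"motion": [[5,12,0,0,0,0.1,87.8],[9,18,0,0,0,0.2,87.8],[9,18,0,0,0,0.205,87.8],[9,18,0,0,0,0.205,87.8]]}}

```text
t: 25.03
ee_pos: [547.1, 126.5, 77.3]
orientation: [-2.928, 1.137, -0.0]
ft_force: [0.1, -0.6, 0.8]
width: 88.0
```

```bash
python3 - <<'E'
from h import *
st();w=get_image('wrist');save(w,'w11.png');np.savez('w11.npz',mtx=w["mtx"],camera_from_world=w["camera_from_world"])
wprof('w11')
E
```

```text
t25.03 p [547.1 126.5  77.3] XY 552.4 100.9 F XYz 0.1 -0.61 0.82 ang -0.7410 tilt [0.0003 0.0001] w 88.0
[104 105 106 107 108 109 110 111 112 113 114 115 116 117 118 119 120 121
 122 123 124 125 126 127 128 129 130 131]
25 [ 97 101 103  98  93  98  92  82  87  95 103 145 146 150 189 165 195 165
  84  83  79  20  87 114 113 119 149 149]
0 [ 89  77  78  77  90 136 143 147 148 151 189 166 193 179 100  82  82  69
  14  96 115 115 117 147 150 151 150 151]
0 [147 147 146 148 146 146 141 132 132 112 112 112 111 112 112 112 104  16
  19 106 112 112 111 112 112 112 110 111]
(222, 300) 0 483.8 124.4
(360, 167) 0 600.9 122.7
(498, 33) 0 700.2 121.6
(311, 231) 25 559.6 120.0
(414, 130) 25 632.8 120.0
(520, 28) 25 698.7 119.3
```

The edge has not moved from the line. Raise clear and hand in.

Request:
{"api": "move_arm", "payload": {"motion": [[-5,-10,30,0,0,0,87.8],[-10,-20,60,0,0,0,87.8],[-15,-30,80,0,0,0,87.8],[-15,-30,80,0,0,0,87.8]]}}

```text
t: 25.42
ee_pos: [533.6, 94.8, 161.0]
orientation: [-2.925, 1.14, -0.008]
ft_force: [0.9, -0.9, 0.0]
width: 87.8
```

```bash
python3 -c "
from h import *
st();marks(get_image('top'),['spice_jar','bowl','spoon','done_tray','tub'])
print(close_job())"
```

```text
t25.42 p [533.6  94.8 161. ] XY 537.4 70.0 F XYz 0.89 -0.93 0.05 ang -0.7432 tilt [0.0055 0.0005] w 87.8
spice_jar 0.64 [230. 222.] [617.9 269.5]
bowl 0.65 [173. 277.] [786.6 121. ]
spoon 0.7 [324. 493.] [ 369.9 -490.6]
done_tray 0.75 [271. 142.] [496.1 482.3]
tub 0.67 [323. 491.] [ 371.2 -485. ]
tub 0.47 [334. 186.] [328.9 352.1]
the job is handed in; nothing more can be done
None
```

The tray is against the rail with its left edge on the scribed line, and I handed the job in at about 25 s with the arm clear of everything.

1. **First press:** I pushed the tray square with the two open fingers and held about 11 N on the tool. Table friction measured while sliding was about 4.3 N, so that is roughly 7–8 N on the rail.
2. **Slide:** I straddled the tray's corner nearest the robot at the trailing end. I slid it along the rail with a steady 4–5 N towards the rail, stopping twice short of the line to check.
3. **Second press:** On the line, I pressed at the centre with about 10–11 N on the tool.

**Last checks:**
- **Position:** Before the second press the wrist camera put the tray's edge about 0.1 mm from the line's centre. A near-identical reading after the press showed it had not moved.
- **Contact with the rail:** During the second press the fingers stopped at the same depth as in the first, to within 0.1 mm, so the tray stayed against the rail.
- **Bystanders:** The spice jar, bowl and second tray were found where they started, within the recogniser's scatter.

**Uncertain or not confirmed:**
- **Force on the rail:** It was not measured directly. How much of the tool force table friction took up is uncertain, especially in the second press, where the rail may have had anywhere from about 6 to 11 N.
- **Vertical force:** For a moment during the first press the tool also pressed down with about 10 N. I corrected that.
- **Edge position:** The overhead and scene cameras disagreed by about 2 mm on where the edge was, so I relied on the close wrist view.
- **Spoon, bottle and scraper:** In the last check the recogniser mistook the tub for the spoon, so the spoon was not confirmed there. It was in place in the wrist pictures before the second press. I did not recheck the bottle or the scraper, but the arm stayed well away from both.
- **Last picture:** I hit the picture limit, so the final wrist picture was judged from numbers only.

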